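# Load and clamp a blank on the tilted work head

### The arm

A 6-joint arm with a two-finger parallel gripper is mounted at the origin on the work surface. World frame = base frame: x ahead of the robot, y to its left, z up, the work surface at z = 0. Lengths are in m, angles in rad, forces in N, time in s.
With the tool pointing down it reaches from about 0.375 to 0.975 m from the base axis. Payload 3.8 kg.
Tool frame: the origin (TCP) lies at the very end of the fingers, on their centre line; the grasp point (between the pads) lies 19 mm behind it (robot.grasp_offset is the distance from the TCP to the grasp point, in m); z points along the fingers, y is the line along which they close (so a half turn about z gives the same grasp; the last joint's range is limited). The gripper opens to 85 mm and grips with 20 to 120 N. Pads are 22 mm wide; open, the fingers measure 114 mm over their backs; the gripper's body (76 mm by 85 mm) begins 54 mm behind the grasp point. The pads swing forward as they close: fully open they stand 13 mm farther back than shut.
Start: joints at [-1.375, 0.264, 1.604, -0, 1.274, -0.037], TCP at [0.156, -0.657, 0.231] pointing down, gripper open.
Joint ranges: [-2.63, 2.63], [-0.94, 2.18], [0.31, 2.57], [-1.31, 4.45], [0, 2.66], [-2.55, 2.55]. Speed limits (rad/s): [2.57, 2.57, 3.14, 3.14, 3.14, 3.14].

### API

Orientations are given as a rotation vector (axis times angle).
In Python, from bench import telemetry, optics, robot gives the robot as it stands. The module is installed in compiled form; this text tells all that it offers.
- The arm moves only by the tool send_rows, never from a script. Its argument "motion" is a list of rows, each a list of 3 entries, a list of its own where there are three numbers: the shift along the world's x, y, z in mm, then the turn about the world's z in degrees, then the opening, from 0 (shut) to 1 (fully open). A call has exactly 10 rows; each row shifts and turns the commanded pose from where the row before left it; what a row does not reach is not made up. A row lasts 1/12 s, in which the tool goes at most 41.7 mm and 7.16 degrees, less where a joint would pass 70% of its speed; a pose out of reach is approached as far as the arm can. A call with a gripper value outside its range is refused whole. The fingers move at their own pace and stop on an object; "squeeze" is the grip in N (left out, the last holds). Time passes only in rows, so rows that do not move let the fingers close, or fill a call up. It gives the time, the measured TCP pose, the force, the opening and the grip force at its end, in the units of the state.
- telemetry.sense(): the state, without advancing time (a new reading comes with each control period).
- optics.read_camera(name): name is "scene" or "top" or "wrist"; returns a dict with "img" (480x640x3 uint8, red, green, blue), "mtx" (3x3 intrinsics, pixels), "R" (3x3) and "t" (3): a world point X has camera coordinates R X + t; the wrist camera has in their place "mount" (4x4, takes a point from camera to tool coordinates, whose origin is the TCP and whose axes are the flange's). Camera axes: x right, y down, z forward; pixel columns grow to the right and rows downward; lengths in m; the calibration is good to about 2 mm. A picture is of the moment at which its call begins: read the wrist's pose just before it. There is no depth.
- robot.sign_off(): hands the job in; it is judged then, once.
The state is a dict: "clock": time; "q": joint angles; "dq": joint speeds; "effort": joint torques, N m; "tool_pos": TCP position; "tool_rot": TCP orientation; "wrist_force": force on the tool from outside, world axes, zero at the start; "wrist_torque": the same for the moment, N m; "gripper_width": opening from 0.0 (shut) to 1.0 (fully open); "finger_force": force on a finger pad.
Only numpy, scipy, OpenCV 4.12 (cv2) and the standard library are available. Lean on these libraries where they do the work, as an engineer would, in place of code of your own. Each camera call takes 0.05 s, during which the arm holds its last target. There are 200 camera calls.

### The job

Lay the plain steel block in the rectangular nest on the tilted face of the blue work head, flat and fully down. Then push the wing key onto the square shaft beside the nest, fully home, and with the key (not by pushing the clamp arm) turn the arm clockwise over the block as far as it goes. Leave the key on the shaft and everything else on the bench where it is.

Things in the scene. Friction and masses are not known exactly. Their poses are not given: they have to be found in the camera images.
- head: Blue cast work head fixed to the bench, foot 150 x 220 x 16 mm, carrying the tilted steel face. Origin: centre of the foot's underside; x points to the back (uphill), y to its left, z up.
- rest: The head's steel face, 110 mm (x, uphill) x 210 mm (y), tilted 30 degrees from level so that it looks towards the front of the head. Origin: centre of the upper face, 80 mm above the bench; x runs uphill in the face, y across it to the left, z straight out of it. Nest at y = -45 mm, clamp shaft at y = +45 mm.
- nest (a point): Centre of the nest's floor (flush with the tilted face); axes as rest. The nest is 65 mm (x) x 45 mm (y) inside, fenced by dark lips 8 mm high and 8 mm thick: whole lips at both x ends, and on the y sides only 12 mm long pieces at the corners, leaving 41 mm gaps in the middle for the fingers.
- block: Plain bright steel block, 60 (x) x 40 (y) x 18 mm (z), loose, lying flat on the bench. Origin: centre of its underside. It fits the nest either way round with its long side uphill.
- key: Wing key, dark steel, 62 mm tall, standing on the bench. Below, a square socket 34 x 34 mm, 33 mm tall, with a square bore 18.4 mm wide and 27 mm deep, open underneath; above it a flat wing 64 (x) x 16 (y) mm, from 33 to 62 mm height, in line with the socket's sides. Origin: centre of the underside, at the bore's mouth; z up, towards the wing. It fits the shaft in any of four quarter turns.
- clamp (a joint): Angle of the clamp shaft (rad), stiff, stays where left: 0 with the arm pointing uphill, grows clockwise seen looking onto the face, 1.571 at the stop with the arm across the block.
- shoulder (a point): Point on the shaft's axis at the foot of its square part, 30 mm above the tilted face: the top of a round collar 40 mm across on which the key's socket comes to rest. Turns with the shaft: z along the shaft out of the face, x along the clamp arm, square to the shaft's flats.
- shaft_tip (a point): Tip of the square shaft, 25 mm above shoulder. The shaft is 16 x 16 mm, its last 7 mm tapering to 11 mm.
- clamp_arm: Flat dark steel arm fixed to the collar, 18 mm wide, reaching 87 mm from the shaft's axis along its x, from 19.5 to 29.5 mm above the tilted face; it swings 1.5 mm above a seated block. Origin: on the axis at the tilted face.
- round_handle: Bystander: dark round knob on a round foot, 48 mm across, 56 mm tall. Origin: centre of its underside.
- collar: Bystander: steel ring, 44 mm outside, 24 mm inside, 16 mm tall. Origin: centre of its underside.
- jar: Bystander: amber glass jar, 64 mm across, 85 mm tall. Origin: centre of its underside.
- can: Bystander: bare metal can, 66 mm across, 110 mm tall. Origin: centre of its underside.
- screwdriver: Bystander: screwdriver lying on the bench. Origin: its underside.
- hammer: Bystander: hammer lying on the bench. Origin: its underside.
- disc: Bystander: flat steel disc, 110 mm across, 12 mm thick. Origin: centre of its underside.
Mind the look-alikes: they are no part of the job. Leave any brown or purple look-alike of the block alone.

How it is judged:
By the outcome, as a careful person would: the job done as asked, in the order asked, and still so for the second after the job is handed in, with the robot touching nothing.
It also fails if it takes over 56 s, if anything falls off the work surface, if the arm or the gripper's body presses on something with over 40 N, if the wrist force passes 120 N, or if a joint passes its speed limit or range.

## Working session

There is one attempt and no reset: what is moved stays moved. The work goes in short steps, Python scripts to look and compute and a tool call to move; the robot and the scene stay as the last step left them, time stands still between calls to the robot, and variables do not carry over. Pictures are saved under pics/ and viewed, at most 10 in all, crops included, and the job is handed in when it is done.

Besides the shell and the picture viewer there is one more tool, called after "Emit:" as name([rows], argument=value, ...), one row to a line, values as JSON. send_rows: Moves the arm, as the interface text tells. Its arguments: {"type":"object","properties":{"motion":{"type":"array"},"squeeze":{"type":"number"}},"required":["motion"]}

```bash
mkdir -p pics; python3 - <<'E'
from bench import telemetry, optics, robot
import cv2,pickle,numpy as np
d={}
for n in("scene","top"):
    c=optics.read_camera(n); d[n]=c; cv2.imwrite(f"pics/{n}0.png",c["img"][...,::-1]); print(n,c["mtx"].tolist(),np.round(-np.array(c["R"]).T@c["t"],3))
pickle.dump(d,open("cam0.pkl","wb"))
print(telemetry.sense(),robot.grasp_offset)
E
```

```text
scene [[621.3444509603568, 0.0, 318.67146373318843], [0.0, 621.3444509603568, 236.45130348844765], [0.0, 0.0, 1.0]] [1.521 0.163 1.373]
top [[450.915111129293, 0.0, 318.3341705700218], [0.0, 450.915111129293, 235.19435632057866], [0.0, 0.0, 1.0]] [0.421 0.032 1.519]
{'clock': 0.1, 'q': array([-1.37490642e+00,  2.64709268e-01,  1.60525873e+00,  2.52861926e-05,
        1.27368741e+00, -3.68881172e-02]), 'dq': array([-6.80225191e-05, -1.68031759e-03, -2.59469834e-03, -1.32095266e-03,
       -8.33814016e-04,  5.85115156e-04]), 'effort': array([ 2.04599733e-04, -5.16706467e+01, -3.68588233e+01, -1.59940982e-04,
        6.24938897e-03,  3.62112235e-05]), 'tool_pos': array([ 0.15559452, -0.65613787,  0.23005382]), 'tool_rot': array([-3.11829513e+00, -3.64571307e-01,  2.19334109e-04]), 'wrist_force': array([-0.29475111, -0.44245563,  0.55639384]), 'wrist_torque': array([ 0.04206171, -0.00900591,  0.00053657]), 'finger_force': 0.0, 'gripper_width': 1.000825502114578} 0.0187
```

View pics/top0.png

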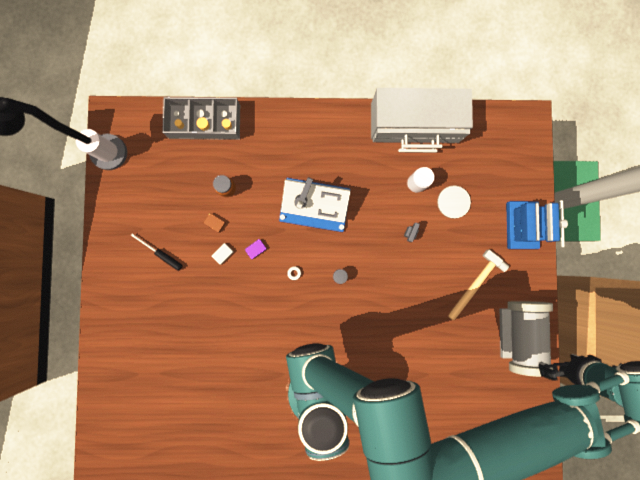

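View pics/scene0.png

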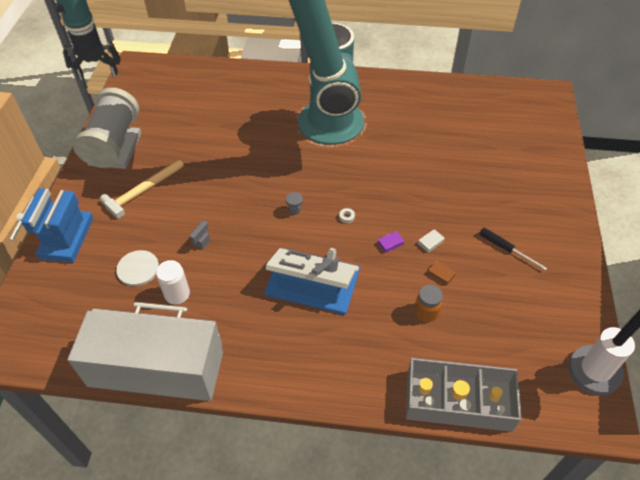

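```bash
python3 - <<'E'
import pickle,cv2,numpy as np
d=pickle.load(open("cam0.pkl","rb"))
def crop(im,x,y,w,h,s):return cv2.resize(im[y:y+h,x:x+w],None,fx=s,fy=s,interpolation=cv2.INTER_CUBIC)
t=d["top"]["img"][...,::-1]; s=d["scene"]["img"][...,::-1]
cv2.imwrite("pics/topc.png",np.hstack([crop(t,278,173,75,60,8),np.vstack([crop(t,210,238,25,30,8),crop(t,400,217,25,30,8)])]))
cv2.imwrite("pics/scc.png",np.hstack([crop(s,260,240,100,75,6),np.vstack([crop(s,415,225,33,33,6)[:198],crop(s,184,217,33,42,6)])]))
E
```

```text
(no output)
```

View pics/topc.png

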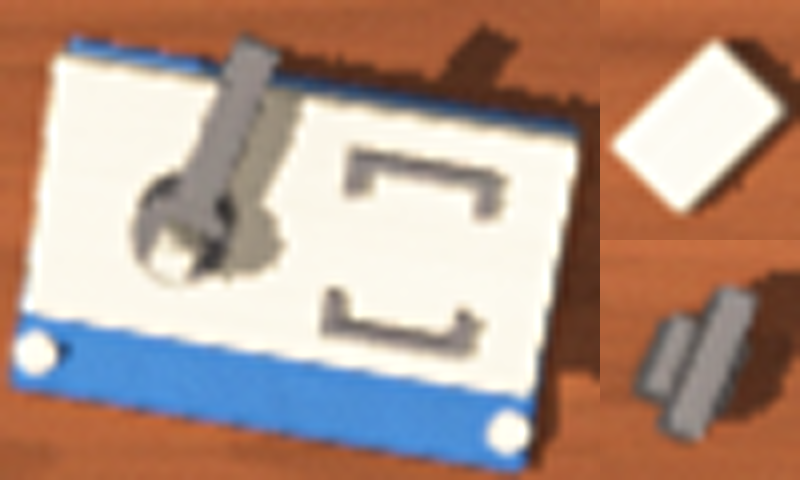

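View pics/scc.png

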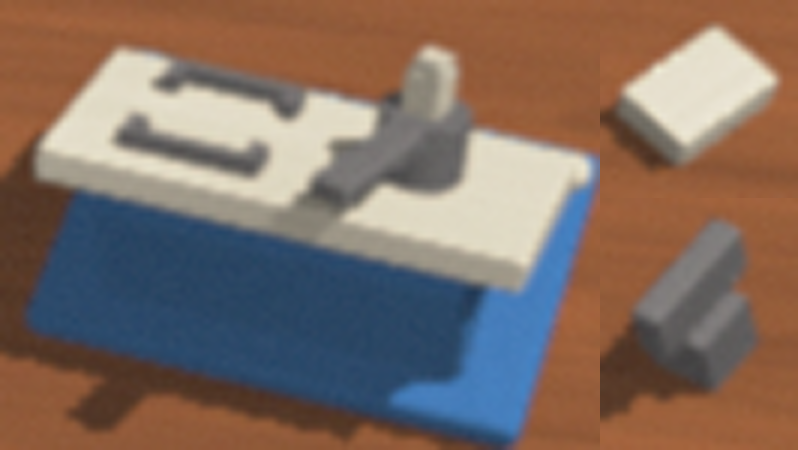

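```bash
cat > h.py <<'E'
import pickle,cv2,numpy as np
from scipy.optimize import least_squares
from scipy.spatial.transform import Rotation as Ro
d=pickle.load(open("cam0.pkl","rb"))
def proj(c,X):
    c=d[c]; p=(np.asarray(c["R"])@np.atleast_2d(X).T).T+c["t"]; p=p@np.asarray(c["mtx"]).T; return p[:,:2]/p[:,2:]
def fit(obs,model,p0):
    f=lambda p:np.concatenate([(proj(c,model(p,np.array(L,float)))-np.array(U)).ravel() for c,L,U in obs])
    r=least_squares(f,p0,loss='soft_l1'); return r.x,np.round(r.fun.reshape(-1,2),1)
def rest(p,L): # p: x,y(m),yaw ; L mm
    return (Ro.from_euler('z',p[2])*Ro.from_euler('y',-np.pi/6)).apply(np.array(L,float)/1000)+[p[0],p[1],.08]
def flat(p,L): return Ro.from_euler('z',p[2]).apply(np.array(L,float)/1000)+[p[0],p[1],0]
E
python3 - <<'E'
from h import *
T=lambda l:np.array(l)/8+[278,173]; S=lambda l:np.array(l)/6+[260,240]
lip=[[40.5,-14.5,8],[40.5,-75.5,8],[-40.5,-14.5,8],[-40.5,-75.5,8]]
o=[("top",[[55,105,0],[55,-105,0],[-55,105,0],[-55,-105,0]],T([[57,55],[578,138],[22,315],[530,398]])),
("top",lip,T([[347,150],[506,178],[322,335],[473,355]])),("top",[[0,45,55]],T([[172,255]])),
("scene",[[55,-105,0],[55,105,0],[-55,-105,0]],S([[40,155],[522,265],[122,48]])),("scene",[[0,45,55]],S([[432,50]]))]
p,r=fit(o,rest,[.53,.04,-.15]); print(p,r.tolist())
for n in("nest",[0,-45,0]),("shoulder",[0,45,30]),("tip",[0,45,55]): print(n[0],rest(p,n[1]).round(4))
a,r=fit([("top",[[0,0,0]],T([[258,44]])),("scene",[[0,0,0]],S([[318,185]]))],lambda q,L:rest(p,[[87*np.cos(q[0]),45-87*np.sin(q[0]),29.5]]),[0.]); print("clamp",a,r.tolist())
B=lambda l:(np.array(l)-[600,0])/8+[210,238]; Bs=lambda l:(np.array(l)-[600,0])/6+[415,225]
c=[[30,-20,18],[30,20,18],[-30,20,18],[-30,-20,18]]
# top view: right corner(785) & up corner(718)= short end
q,r=fit([("top",[[30,20,18],[30,-20,18],[-30,-20,18],[-30,20,18]],B([[718,40],[785,108],[683,212],[612,143]])),],flat,[.5,.4,-.8]); print("block",q,r.tolist())
q2,r=fit([("top",[[30,20,18],[30,-20,18],[-30,-20,18],[-30,20,18]],B([[718,40],[785,108],[683,212],[612,143]])),("scene",[[30,20,18],[30,-20,18],[-30,-20,18],[-30,20,18]],Bs([[778,80],[680,150],[622,95],[718,27]]))],flat,q); print("block",q2,r.tolist())
K=lambda l:(np.array(l)-[600,240])/8+[400,217]
q,r=fit([("top",[[32,8,62],[32,-8,62],[-32,-8,62],[-32,8,62]],K([[722,285],[757,295],[700,440],[665,430]]))],flat,[.42,-.28,-.4]); print("key",q,r.tolist())
E
```

```text
[ 0.62542044  0.02182468 -0.15781528] [[-0.4, 0.0], [0.0, 0.5], [0.1, -0.8], [0.0, -0.8], [-0.2, -0.6], [-1.0, -0.9], [-0.8, -0.4], [-1.1, 0.1], [-0.1, 0.6], [-1.3, -2.1], [0.1, -1.3], [-1.6, -0.7], [-0.5, 0.3]]
nest [ 0.6183 -0.0226  0.08  ]
shoulder [0.6177 0.0686 0.106 ]
tip [0.6053 0.0706 0.1276]
clamp [0.24525719] [[0.3, -0.2], [0.5, -1.3]]
block [ 0.45720463  0.32745314 -0.77396545] [[-0.1, 0.0], [0.0, 0.0], [-0.1, -0.1], [0.2, 0.0]]
block [0.46227349 0.33110205 0.24733213] [[-11.3, 1.8], [-7.9, -9.5], [9.0, -5.0], [6.0, 6.5], [-3.2, 9.2], [-1.3, -1.0], [3.4, -9.1], [1.5, 0.7]]
key [ 0.52857531 -0.30018969 -0.37660618] [[-0.1, -0.3], [0.1, 0.2], [0.1, 0.3], [-0.1, -0.2]]
```

Candidates (top view): the plain bright block is at (222,253). The brown (214,222) and purple (256,249) ones are decoys. The key, with its flat wing and square socket, is at (412,232); the round knob at (340,276) is a look-alike. The crops confirm the white block and the winged key. The clamp arm starts at about 14°.

Emit:
send_rows([
  [[30, 29, 0], 7, 1],
  [[30, 29, 0], 7, 1],
  [[30, 29, 0], 7, 1],
  [[30, 29, 0], 7, 1],
  [[30, 29, 0], 7, 1],
  [[30, 29, 0], 7, 1],
  [[30, 29, 0], 7, 1],
  [[30, 29, 0], 7, 1],
  [[30, 29, 0], 7, 1],
  [[30, 29, 0], 7, 1],
], squeeze=40)

```text
clock: 0.93
tool_pos: [0.4562, -0.3653, 0.2309]
tool_rot: [-2.34, -2.095, 0.0]
wrist_force: [0.4, 0.4, 0.8]
gripper_width: 0.999
finger_force: 0.0
```

Emit:
send_rows([
  [[0, 38, 0], 5.2, 1],
  [[0, 38, 0], 5.2, 1],
  [[0, 38, 0], 5.2, 1],
  [[0, 38, 0], 5.2, 1],
  [[0, 38, 0], 5.2, 1],
  [[0, 38, 0], 5.2, 1],
  [[0, 38, 0], 5.2, 1],
  [[0, 38, 0], 5.2, 1],
  [[0, 38, 0], 5.2, 1],
  [[0, 38, 0], 5.2, 1],
])

```text
clock: 1.77
tool_pos: [0.4546, 0.0145, 0.231]
tool_rot: [-1.187, -2.908, 0.0]
wrist_force: [-0.3, 0.7, -0.3]
gripper_width: 0.998
finger_force: 0.0
```

Emit:
send_rows([
  [[0, 38, 0], 0, 1],
  [[0, 38, 0], 0, 1],
  [[0, 38, 0], 0, 1],
  [[0, 38, 0], 0, 1],
  [[0, 38, 0], 0, 1],
  [[0, 38, 0], 0, 1],
  [[0, 38, 0], 0, 1],
  [[0, 38, 0], 0, 1],
  [[0, 10, 0], 0, 1],
  [[0, 0, 0], 0, 1],
])

```text
clock: 2.6
tool_pos: [0.4546, 0.3293, 0.2306]
tool_rot: [-1.188, -2.907, 0.001]
wrist_force: [-0.5, -1.1, -0.4]
gripper_width: 1.001
finger_force: 0.0
```

```bash
cat >> h.py <<'E'
def wrist(name):
    from bench import telemetry, optics
    s=telemetry.sense(); c=optics.read_camera("wrist"); cv2.imwrite(name,c["img"][...,::-1])
    T=np.eye(4); T[:3,:3]=Ro.from_rotvec(s["tool_rot"]).as_matrix(); T[:3,3]=s["tool_pos"]
    W=T@np.asarray(c["mount"]); R=W[:3,:3].T
    d["wrist"]=dict(R=R,t=-R@W[:3,3],mtx=c["mtx"],img=c["img"]); pickle.dump(d,open("cam0.pkl","wb"))
    x=T[:3,0]; print(s["clock"],s["tool_pos"].round(4),"xyaw",np.degrees(np.arctan2(x[1],x[0])).round(2),s["gripper_width"])
E
python3 -c "
from h import *
wrist('pics/w1.png')
p=[.4572,.3275,-.774]
print(proj('wrist',flat(p,[[30,20,18],[30,-20,18],[-30,-20,18],[-30,20,18]])).round(1).tolist())"
```

```text
2.6 [0.4546 0.3293 0.2306] xyaw 135.55 1.000609042067509
[[337.4, 238.0], [301.0, 238.1], [300.0, 183.4], [338.1, 183.3]]
```

View pics/w1.png

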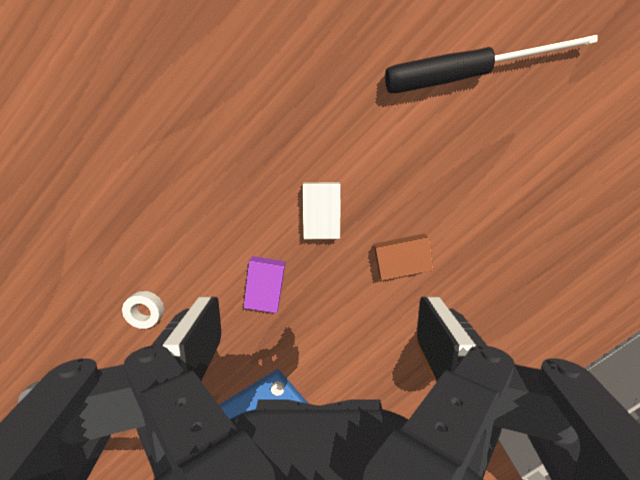

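Emit:
send_rows([
  [[4, 0, -30], 0, 0.9],
  [[0, 0, -35], 0, 0.8],
  [[0, 0, -35], 0, 0.8],
  [[0, 0, -35], 0, 0.8],
  [[0, 0, -35], 0, 0.8],
  [[0, 0, -30], 0, 0.8],
  [[0, 0, -17], 0, 0.8],
  [[0, 0, -10], 0, 0.8],
  [[0, 0, 0], 0, 0.3],
  [[0, 0, 0], 0, 0.3],
], squeeze=40)

```text
clock: 3.48
tool_pos: [0.4596, 0.3259, 0.0046]
tool_rot: [-1.195, -2.905, 0.001]
wrist_force: [-0.1, 0.4, 0.9]
gripper_width: 0.532
finger_force: 0.0
```

Emit:
send_rows([
  [[0, 0, 0], 0, 0.3],
  [[0, 0, 0], 0, 0.3],
  [[0, 0, 0], 0, 0.3],
  [[0, 0, 0], 0, 0.3],
  [[0, 0, 10], 0, 0.3],
  [[0, 0, 25], 0, 0.3],
  [[0, 0, 40], 0, 0.3],
  [[0, 0, 40], 0, 0.3],
  [[0, 0, 40], 0, 0.3],
  [[0, 0, 40], 0, 0.3],
])

```text
clock: 4.32
tool_pos: [0.4584, 0.3265, 0.2014]
tool_rot: [-1.193, -2.906, 0.001]
wrist_force: [0.7, 0.9, -3.7]
gripper_width: 0.457
finger_force: 41.9
```

Emit:
send_rows([
  [[15, -33, 9], 3.5, 0.3],
  [[15, -33, 9], 3.6, 0.3],
  [[15, -33, 9], 3.5, 0.3],
  [[15, -33, 9], 3.6, 0.3],
  [[15, -33, 9], 3.5, 0.3],
  [[15, -33, 9], 3.6, 0.3],
  [[15, -33, 9], 3.5, 0.3],
  [[15, -33, 9], 3.6, 0.3],
  [[15, -33, 9], 3.5, 0.3],
  [[0, 0, 0], 3.5, 0.3],
])

```text
clock: 5.15
tool_pos: [0.5972, 0.0237, 0.283]
tool_rot: [0.255, 3.125, -0.006]
wrist_force: [1.0, 0.6, -3.8]
gripper_width: 0.455
finger_force: 42.0
```

```bash
python3 -c "
from h import *
wrist('pics/w2.png')
p=[0.62542044 , 0.02182468 ,-0.15781528]
print(proj('wrist',rest(p,[[55,105,0],[55,-105,0],[-55,105,0],[-55,-105,0],[40.5,-14.5,8],[40.5,-75.5,8],[-40.5,-14.5,8],[-40.5,-75.5,8],[0,45,55]])).round(1).tolist())"
```

```text
5.15 [0.5972 0.0237 0.283 ] xyaw 170.66 0.45491555837321634
[[424.3, 286.3], [220.9, 287.1], [416.9, 186.0], [227.0, 187.1], [308.2, 271.8], [248.4, 272.0], [308.4, 196.5], [251.6, 196.9], [371.8, 220.5]]
```

View pics/w2.png

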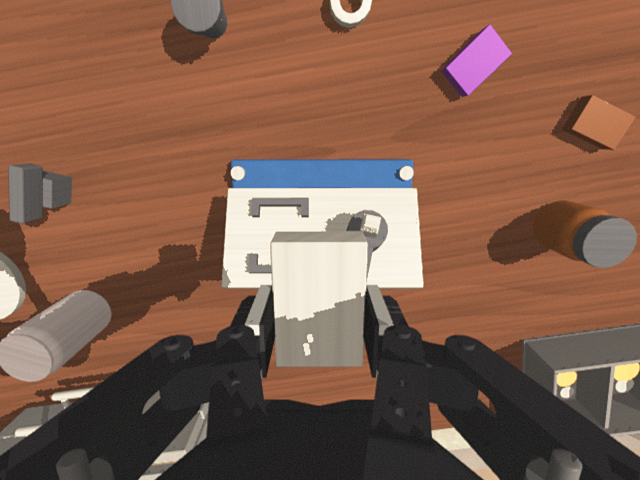

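The wrist view shows the block gripped and level. The face corners are at (222,287), (424,287), (228,188) and (416,189), about 1.6 px uphill of my prediction. That puts the nest at about (0.620, -0.023).

Emit:
send_rows([
  [[5, -12, -20], 0.3, 0.3],
  [[5, -12, -30], 0, 0.3],
  [[5, -12, -35], 0, 0.3],
  [[4, -10, -35], 0, 0.3],
  [[0, 0, -30], 0, 0.3],
  [[0, 0, -15], 0, 0.3],
  [[0, 0, -5], 0, 0.3],
  [[0, 0, 0], 0, 0.3],
  [[0, 0, 0], 0, 0.3],
  [[0, 0, 0], 0, 0.3],
], squeeze=30)

```text
clock: 6.03
tool_pos: [0.6149, -0.0157, 0.1126]
tool_rot: [0.245, 3.128, 0.0]
wrist_force: [-0.1, 0.1, -3.4]
gripper_width: 0.457
finger_force: 41.9
```

Emit:
send_rows([
  [[1, -3.5, 0], 0, 0.3],
  [[0, -3, 0], 0, 0.3],
  [[0, 0, -5], 0, 0.3],
  [[0, 0, -4], 0, 0.3],
  [[0, 0, -2], 0, 0.3],
  [[0, 0, -2], 0, 0.3],
  [[0, 0, -2], 0, 0.3],
  [[0, 0, -2], 0, 0.3],
  [[0, 0, 0], 0, 0.3],
  [[0, 0, 0], 0, 0.3],
], squeeze=22)

```text
clock: 6.87
tool_pos: [0.6136, -0.023, 0.0957]
tool_rot: [-0.246, -3.131, 0.001]
wrist_force: [-8.2, 0.6, 10.1]
gripper_width: 0.456
finger_force: 48.8
```

```bash
python3 -c "
from h import *
wrist('pics/w3.png')"
```

```text
6.8667 [ 0.6136 -0.023   0.0957] xyaw 171.03 0.4557430953120922
```

View pics/w3.png

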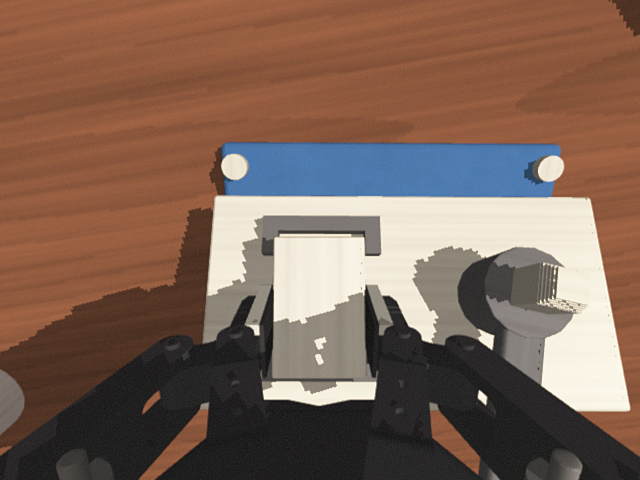

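Emit:
send_rows([
  [[0, 0, -1.5], 0, 0.3],
  [[0, 0, -1.5], 0, 0.3],
  [[0, 0, -1], 0, 0.3],
  [[0, 0, -1], 0, 0.3],
  [[0, 0, -1], 0, 0.3],
  [[0, 0, 0], 0, 0.3],
  [[0, 0, 0], 0, 0.3],
  [[0, 0, 0], 0, 0.3],
  [[0, 0, 0], 0, 0.3],
  [[0, 0, 0], 0, 0.3],
], squeeze=20)

```text
clock: 7.75
tool_pos: [0.6136, -0.023, 0.0899]
tool_rot: [-0.246, -3.131, 0.001]
wrist_force: [-9.4, -0.5, 12.2]
gripper_width: 0.454
finger_force: 51.9
```

Emit:
send_rows([
  [[0, 0, -1], 0, 0.3],
  [[0, 0, -1], 0, 0.3],
  [[0, 0, -1], 0, 0.3],
  [[0, 0, -1], 0, 0.3],
  [[0, 0, -1], 0, 0.3],
  [[0, 0, 0], 0, 0.3],
  [[0, 0, 0], 0, 0.3],
  [[0, 0, 0], 0, 0.3],
  [[0, 0, 0], 0, 0.3],
  [[0, 0, 0], 0, 0.3],
], squeeze=20)

```text
clock: 8.58
tool_pos: [0.614, -0.023, 0.0864]
tool_rot: [-0.246, -3.132, 0.001]
wrist_force: [-13.7, 0.2, 18.4]
gripper_width: 0.459
finger_force: 55.0
```

```bash
python3 -c "
from h import *
wrist('pics/w4.png')
from bench import optics
s=optics.read_camera('scene')['img'][230:320,250:370,::-1]
a=cv2.resize(cv2.imread('pics/w4.png')[150:450,180:500],None,fx=1.25,fy=1.25)
b=cv2.resize(s,(400,300),interpolation=cv2.INTER_CUBIC);b=cv2.copyMakeBorder(b,0,75,0,0,0)
cv2.imwrite('pics/c4.png',np.hstack([a,b]))"
```

```text
8.5833 [ 0.614  -0.023   0.0864] xyaw 171.03 0.4587162337228473
```

View pics/c4.png

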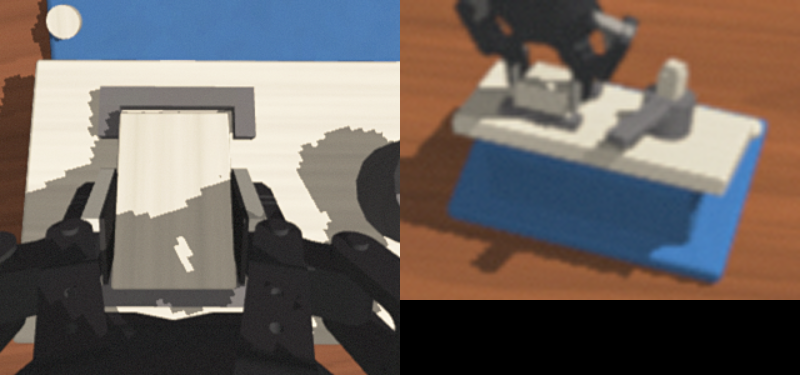

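Emit:
send_rows([
  [[0, 0, 0], 0, 0.5],
  [[0, 0, 0], 0, 0.55],
  [[0, 0, 0], 0, 0.6],
  [[0, 0, 0], 0, 0.6],
  [[0, 0, 5], 0, 0.6],
  [[0, 0, 10], 0, 0.6],
  [[0, 0, 25], 0, 0.6],
  [[0, 0, 25], 0, 0.3],
  [[0, 0, 0], 0, 0],
  [[0, 0, 0], 0, 0],
])

```text
clock: 9.52
tool_pos: [0.6165, -0.0228, 0.1505]
tool_rot: [0.245, 3.126, -0.0]
wrist_force: [0.2, 0.0, -0.9]
gripper_width: 0.183
finger_force: 0.0
```

Emit:
send_rows([
  [[-3, 1, 0], 0, 0],
  [[0, 0, 0], 0, 0],
  [[0, 0, 0], 0, 0],
  [[0, 0, 0], 0, 0],
  [[0, 0, -10], 0, 0],
  [[0, 0, -10], 0, 0],
  [[0, 0, -8], 0, 0],
  [[0, 0, 0], 0, 0],
  [[0, 0, 0], 0, 0],
  [[0, 0, 0], 0, 0],
])

```text
clock: 10.35
tool_pos: [0.6112, -0.0217, 0.1189]
tool_rot: [-0.245, -3.131, 0.0]
wrist_force: [0.2, -0.3, 0.0]
gripper_width: 0.002
finger_force: 0.0
```

Emit:
send_rows([
  [[0, 0, -6], 0, 0],
  [[0, 0, -6], 0, 0],
  [[0, 0, -2], 0, 0],
  [[0, 0, -1], 0, 0],
  [[0, 0, -1], 0, 0],
  [[0, 0, -1], 0, 0],
  [[0, 0, 0], 0, 0],
  [[0, 0, 0], 0, 0],
  [[0, 0, 0], 0, 0],
  [[0, 0, 0], 0, 0],
])

```text
clock: 11.18
tool_pos: [0.6115, -0.0217, 0.1025]
tool_rot: [0.245, 3.132, -0.0]
wrist_force: [0.7, 0.5, -0.6]
gripper_width: -0.006
finger_force: 0.0
```

Emit:
send_rows([
  [[0, 0, -1], 0, 0],
  [[0, 0, -1], 0, 0],
  [[0, 0, -1], 0, 0],
  [[0, 0, 0], 0, 0],
  [[0, 0, 0], 0, 0],
  [[0, 0, 0], 0, 0],
  [[0, 0, 0], 0, 0],
  [[0, 0, 0], 0, 0],
  [[0, 0, 0], 0, 0],
  [[0, 0, 0], 0, 0],
])

```text
clock: 12.02
tool_pos: [0.6118, -0.0217, 0.1014]
tool_rot: [0.245, 3.131, -0.0]
wrist_force: [-4.2, 0.1, 8.6]
gripper_width: -0.001
finger_force: 5.1
```

Emit:
send_rows([
  [[0, 0, 20], 0, 0.2],
  [[0, 0, 35], 0, 0.6],
  [[0, 0, 40], 0, 0.6],
  [[0, 0, 30], 0, 0.6],
  [[0, 0, 0], 0, 0.6],
  [[0, 0, 0], 0, 0.6],
  [[0, 0, 0], 0, 0.6],
  [[0, 0, 0], 0, 0.6],
  [[0, 0, 0], 0, 0.6],
  [[0, 0, 0], 0, 0.6],
])

```text
clock: 12.85
tool_pos: [0.6103, -0.0216, 0.2223]
tool_rot: [-0.245, -3.129, -0.0]
wrist_force: [0.1, -0.5, 0.2]
gripper_width: 0.6
finger_force: 0.0
```

```bash
python3 -c "
from h import *
wrist('pics/w5.png')
pickle.dump(d['wrist'],open('w5.pkl','wb'))
"
```

```text
12.85 [ 0.6103 -0.0216  0.2223] xyaw 171.04 0.599604357765658
```

Emit:
send_rows([
  [[-9, -28, 0], -1.3, 0.6],
  [[-9, -28, 0], -1.3, 0.6],
  [[-9, -28, 0], -1.2, 0.6],
  [[-9, -28, 0], -1.3, 0.6],
  [[-9, -28, 0], -1.2, 0.6],
  [[-9, -28, 0], -1.3, 0.6],
  [[-9, -28, 0], -1.2, 0.6],
  [[-9, -28, 0], -1.3, 0.6],
  [[-9, -28, 0], -1.2, 0.6],
  [[-2, -26, 0], -1.3, 0.6],
])

```text
clock: 13.73
tool_pos: [0.5266, -0.301, 0.2236]
tool_rot: [-0.59, -3.084, -0.0]
wrist_force: [-0.1, 0.5, 0.9]
gripper_width: 0.602
finger_force: 0.0
```

Emit:
send_rows([
  [[0, 0, 0], 0, 0.6],
  [[0, 0, 0], 0, 0.6],
  [[0, 0, 0], 0, 0.6],
  [[0, 0, 0], 0, 0.6],
  [[0, 0, 0], 0, 0.6],
  [[0, 0, 0], 0, 0.6],
  [[0, 0, 0], 0, 0.6],
  [[0, 0, 0], 0, 0.6],
  [[0, 0, 0], 0, 0.6],
  [[0, 0, 0], 0, 0.6],
])

```text
clock: 14.57
tool_pos: [0.5284, -0.2995, 0.2244]
tool_rot: [0.587, 3.086, -0.0]
wrist_force: [-0.5, -0.6, -0.4]
gripper_width: 0.602
finger_force: 0.0
```

```bash
python3 -c "
from h import *
wrist('pics/w6.png')
q=proj('wrist',flat([0.5286,-0.3002,-0.3766],[[32,8,62],[32,-8,62],[-32,-8,62],[-32,8,62],[0,0,62],[17,17,33],[17,-17,33]]));print(q.round(1).tolist())
pickle.dump(d['wrist'],open('w6.pkl','wb'))
c=q[4].astype(int);print(c)
p=[0.6270,0.0216,-0.1578]
d['wrist']=pickle.load(open('w5.pkl','rb'))
print(proj('wrist',rest(p,[[29,-25,18],[29,-65,18],[-31.5,-25,18],[-31.5,-65,18],[-40.5,-14.5,8],[-40.5,-75.5,8],[0,45,55],[85,23,29.5]])).round(1).tolist())
k=cv2.imread('pics/w6.png')[c[1]-60:c[1]+60,c[0]-60:c[0]+60]
k=cv2.resize(k,(400,400),interpolation=cv2.INTER_CUBIC)
w=cv2.imread('pics/w5.png')[100:420,190:510]
w=cv2.resize(w,(400,400),interpolation=cv2.INTER_CUBIC)
cv2.imwrite('pics/c6.png',np.hstack([k,w]))
"
```

```text
14.5667 [ 0.5284 -0.2995  0.2244] xyaw 158.46 0.6022301972811727
[[326.6, 252.2], [309.9, 252.2], [309.3, 185.2], [327.0, 185.2], [318.2, 219.7], [334.8, 229.2], [301.7, 229.2]]
[318 219]
[[344.1, 265.2], [294.7, 265.2], [342.9, 194.8], [295.9, 194.8], [353.8, 189.3], [285.0, 189.3], [444.0, 217.6], [411.6, 338.1]]
```

View pics/c6.png

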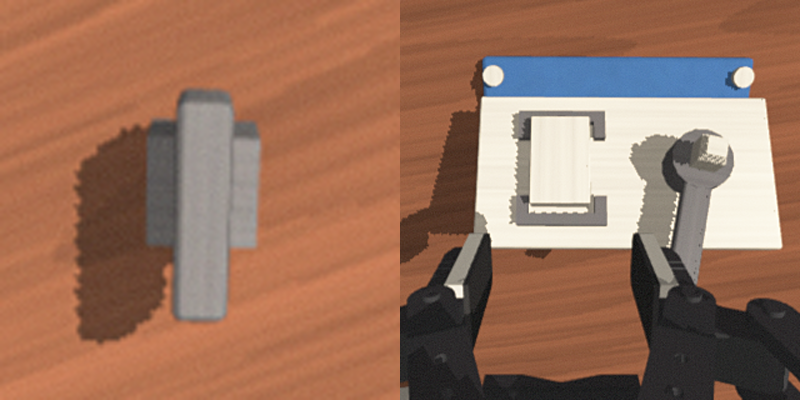

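Emit:
send_rows([
  [[2, -1.5, -20], 0, 0.6],
  [[0, 0, -35], 0, 0.6],
  [[0, 0, -38], 0, 0.6],
  [[0, 0, -38], 0, 0.6],
  [[0, 0, -28], 0, 0.6],
  [[0, 0, -15], 0, 0.6],
  [[0, 0, -8], 0, 0.5],
  [[0, 0, -2], 0, 0.4],
  [[0, 0, 0], 0, 0.1],
  [[0, 0, 0], 0, 0],
], squeeze=30)

```text
clock: 15.45
tool_pos: [0.5315, -0.302, 0.0418]
tool_rot: [0.587, 3.084, -0.001]
wrist_force: [-0.1, 0.4, -1.5]
gripper_width: 0.182
finger_force: 35.4
```

Emit:
send_rows([
  [[0, 0, 0], 0, 0],
  [[0, 0, 0], 0, 0],
  [[0, 0, 0], 0, 0],
  [[0, 0, 0], 0, 0],
  [[0, 0, 0], 0, 0],
  [[0, 0, 0], 0, 0],
  [[0, 0, 10], 0, 0],
  [[0, 0, 20], 0, 0],
  [[0, 0, 35], 0, 0],
  [[0, 0, 35], 0, 0],
])

```text
clock: 16.28
tool_pos: [0.5284, -0.3, 0.1392]
tool_rot: [-0.587, -3.081, -0.003]
wrist_force: [1.2, 0.2, -2.8]
gripper_width: 0.183
finger_force: 35.4
```

```bash
python3 - <<'E'
from h import *
d['wrist']=pickle.load(open('w5.pkl','rb'))
p=[0.6270,0.0216,-0.1578]
t=np.linspace(0,2*np.pi,60)
C=proj('wrist',rest(p,np.c_[20*np.cos(t),45+20*np.sin(t),30+0*t]))
f=lambda q:((np.array(q)-[190,100])*1.25+[400,0]).round(0).tolist()
print("collar top bbox crop",f(C.min(0)),f(C.max(0)))
a=.245
r=lambda x,y,z:[x*np.cos(a)+y*np.sin(a),45-x*np.sin(a)+y*np.cos(a),z]
print("tip sq",[f(u) for u in proj('wrist',rest(p,[r(i*5.5,j*5.5,55) for i,j in((1,1),(1,-1),(-1,-1),(-1,1))]))])
print("full sq48",[f(u) for u in proj('wrist',rest(p,[r(i*8,j*8,48) for i,j in((1,1),(1,-1),(-1,-1),(-1,1))]))])
print("arm",[f(u) for u in proj('wrist',rest(p,[r(25,9,29.5),r(25,-9,29.5),r(70,9,29.5),r(70,-9,29.5)]))])
cv2.imwrite('pics/tip.png',0*d['wrist']['img'])
g=cv2.cvtColor(d['wrist']['img'],cv2.COLOR_RGB2GRAY)[200:255:3,400:470:3];print(g)
E
```

```text
collar top bbox crop [672.0, 129.0] [735.0, 189.0]
tip sq [[726.0, 158.0], [707.0, 154.0], [710.0, 136.0], [728.0, 140.0]]
full sq48 [[725.0, 166.0], [698.0, 160.0], [702.0, 135.0], [729.0, 141.0]]
arm [[711.0, 200.0], [682.0, 193.0], [698.0, 272.0], [669.0, 264.0]]
[[240 240 239 238 239 240 239 238 239 240 238 239 238 238 238 239 239 238
  239 238 239 240 240 239]
 [237 236 235 236 236 237 238 240 224 169 194 194 201 241 238 236 237 236
  238 237 236 237 239 239]
 [239 237 236 236 236 239 178 120 122 125 125 126 128 117 169 241 238 237
  239 239 239 238 237 238]
 [135 138 152 191 241 148 123 126 126 127 103 110 158 241 226 194 226 239
  240 239 239 242 241 240]
 [144 142 142 142  70  99  96  98 131 103  99 118 157 241 240 238 238 236
  243 242 243 243 243 243]
 [137 139 143  72  69  74  70  75  82  91 110 121 211 238 237 239 238 242
  240 242 242 241 242 242]
 [138 143  81  63  70  70  75  71  92  90 110 112 231 231 234 236 237 241
  160 242 243 243 242 243]
 [138  99  45  72  71  76  69  70  92  91 121 106 240 239 237 237 235 233
  120 242 240 239 240 238]
 [142  44  47  68  67  69
[... 386 characters left out ...]
53  51  51 129 130 135 131 131 133 127 123 110 108 106 131 131 127
  123 245 242 242 241 240]
 [ 77  48  48  54  82 133 128 133 131 132 132 134 131 135 130 127 127 126
  212 246 247 247 247 246]
 [143  51  52  50  51  80 129 127 128 133 132 131 136 134 136 135 135 137
  248 245 245 245 244 245]
 [136  60  53  49  52  49  82 132 130 126 124 126 127 127 132 133 136 244
  240 242 243 243 241 243]
 [133 129  50  54  52  53 100 131 117 133 134 128 129 128 115 186 242 242
  241 242 243 243 241 243]
 [134 133 133  51  50  51 106 134 126 133 138 137 126 151 246 242 243 243
  244 243 242 243 243 243]
 [141 139 141 139 200  53 122 134 132 137 140 136 134 246 244 245 244 244
  245 245 246 245 246 246]]
```

Emit:
send_rows([
  [[0, 0, 30], 1, 0],
  [[10, 36, 10], 1.3, 0],
  [[10, 36, 5], 1.3, 0],
  [[10, 36, 0], 1.3, 0],
  [[10, 36, 0], 1.3, 0],
  [[10, 36, 0], 1.3, 0],
  [[10, 36, 0], 1.3, 0],
  [[10, 36, 0], 1.3, 0],
  [[11, 36, 0], 1.3, 0],
  [[11, 36, 0], 1.2, 0],
])

```text
clock: 17.12
tool_pos: [0.6219, 0.0246, 0.1851]
tool_rot: [-0.243, -3.131, 0.0]
wrist_force: [0.2, -0.5, -2.5]
gripper_width: 0.179
finger_force: 35.5
```

Emit:
send_rows([
  [[5, 2, 0], 0, 0],
  [[0, 0, 0], 0, 0],
  [[0, 0, -10], 0, 0],
  [[0, 0, -10], 0, 0],
  [[0, 0, 0], 0, 0],
  [[0, 0, 0], 0, 0],
  [[0, 0, 0], 0, 0],
  [[0, 0, 0], 0, 0],
  [[0, 0, 0], 0, 0],
  [[0, 0, 0], 0, 0],
])

```text
clock: 17.95
tool_pos: [0.6276, 0.0245, 0.1659]
tool_rot: [0.246, 3.131, 0.0]
wrist_force: [0.3, 0.3, -3.1]
gripper_width: 0.177
finger_force: 35.5
```

Emit:
send_rows([
  [[-4, 2.5, 0], 0, 0],
  [[0, 0, -10], 0, 0],
  [[0, 0, -10], 0, 0],
  [[0, 0, -8], 0, 0],
  [[0, 0, -5], 0, 0],
  [[0, 0, -3], 0, 0],
  [[0, 0, -2], 0, 0],
  [[0, 0, 0], 0, 0],
  [[0, 0, 0], 0, 0],
  [[0, 0, 0], 0, 0],
], squeeze=25)

```text
clock: 18.78
tool_pos: [0.6223, 0.0274, 0.1283]
tool_rot: [-0.245, -3.129, 0.0]
wrist_force: [-5.6, 0.4, 7.5]
gripper_width: 0.184
finger_force: 36.8
```

Emit:
send_rows([
  [[-2.8, 0.4, -1.5], 0, 0],
  [[-2.8, 0.4, -1.5], 0, 0],
  [[-2.8, 0.5, -1.5], 0, 0],
  [[-2.6, 0.4, -1.8], 0, 0],
  [[-2.6, 0.4, -1.8], 0, 0],
  [[-2.6, 0.4, -1.8], 0, 0],
  [[0, 0, 0], 0, 0],
  [[0, 0, 0], 0, 0],
  [[0, 0, 0], 0, 0],
  [[0, 0, 0], 0, 0],
], squeeze=20)

```text
clock: 19.62
tool_pos: [0.6082, 0.0302, 0.1201]
tool_rot: [0.245, 3.13, 0.001]
wrist_force: [-3.6, 0.6, 9.9]
gripper_width: 0.178
finger_force: 37.2
```

Emit:
send_rows([
  [[-2.3, 0.3, -2.2], 0, 0],
  [[-2.3, 0.4, -2.2], 0, 0],
  [[-2.3, 0.4, -2.2], 0, 0],
  [[0, 0, -1], 0, 0],
  [[0, 0, -1], 0, 0],
  [[0, 0, -1], 0, 0],
  [[0, 0, 0], 0, 0],
  [[0, 0, 0], 0, 0],
  [[0, 0, 0], 0, 0],
  [[0, 0, 0], 0, 0],
], squeeze=20)

```text
clock: 20.45
tool_pos: [0.6062, 0.0308, 0.1184]
tool_rot: [0.244, 3.119, 0.001]
wrist_force: [-10.4, -1.3, 38.2]
gripper_width: 0.177
finger_force: 41.7
```

Emit:
send_rows([
  [[0, 0, 8], 0, 0],
  [[0, 0, 5], 0, 0],
  [[0, 0, 10], 0, 0],
  [[0, 0, 20], 0, 0],
  [[0, 0, 25], 0, 0],
  [[0, 0, 0], 0, 0],
  [[0, 0, 0], 0, 0],
  [[0, 0, 0], 0, 0],
  [[0, 0, 0], 0, 0],
  [[0, 0, 0], 0, 0],
], squeeze=40)

```text
clock: 21.28
tool_pos: [0.5988, 0.0309, 0.1735]
tool_rot: [-0.245, -3.128, 0.001]
wrist_force: [0.4, 0.6, -2.7]
gripper_width: 0.176
finger_force: 40.4
```

```bash
cat > kfit.py <<'E'
from h import *
def run(name,show=None):
    from bench import telemetry
    s=telemetry.sense(); wrist(name)
    R=Ro.from_rotvec(s["tool_rot"]); P=s["tool_pos"]
    im=d['wrist']['img']; g=cv2.GaussianBlur(cv2.cvtColor(im,cv2.COLOR_RGB2GRAY),(0,0),1.2).astype(np.float32)
    gx=cv2.Sobel(g,cv2.CV_32F,1,0);gy=cv2.Sobel(g,cv2.CV_32F,0,1)
    # key in tool: key z = -tool z, key x = -tool x (uphill), tilt th about key y, pivot
    def box(sx,sy,z0,z1):
        c={(i,j,k):np.array([i*sx,j*sy,(z0,z1)[k]]) for i in(-1,1) for j in(-1,1) for k in(0,1)}
        return c
    w=box(32,8,33,62); so=box(17,17,0,33)
    E=[(w[-1,-1,1],w[-1,1,1]),(w[1,-1,1],w[1,1,1]),(w[-1,-1,0],w[-1,1,0]),(w[-1,-1,0],w[-1,-1,1]),(w[-1,1,0],w[-1,1,1]),
       (so[-1,-1,0],so[-1,1,0]),(so[-1,-1,1],so[-1,-1,0]),(so[-1,1,1],so[-1,1,0]),(w[-1,-1,1],w[1,-1,1]),(w[-1,1,1],w[1,1,1])]
    def pts(q):
        th,ox,oz=q; K=Ro.from_euler('y',-th)
        out=[]
        for a,b in E:
            L=a+(b-a)*np.linspace(.05,.95,25)[:,None]
            X=K.apply(L-[0,0,51]); X=X*[-1,1,-1]+[ox,0,-10+oz]   # tool coords mm; pivot 10 behind TCP
            out.append(R.apply(X/1000)+P)
        return out
    def score(q):
        t=0
        for L in pts(q):
            u=proj('wrist',L); n=u[-1]-u[0]; n=np.array([-n[1],n[0]])/(np.linalg.norm(n)+1e-6)
            mx=u.astype(np.float32)
            a=cv2.remap(gx,mx[:,:1],mx[:,1:],1)*n[0]+cv2.remap(gy,mx[:,:1],mx[:,1:],1)*n[1]
            t+=np.minimum(np.abs(a),120).mean()
        return t
    r=sorted(((score((np.radians(th),ox,oz)),th,ox,oz) for th in range(-4,45,2) for ox in range(-8,9,2) for oz in range(-8,9,2)),reverse=True)[:5]
    print(np.round(r,1).tolist(),"at 0:",round(score((0,0,0)),1))
    o=im[...,::-1].copy(); q=(np.radians(r[0][1]),*r[0][2:])
    for L in pts(q):
        u=proj('wrist',L); cv2.line(o,*[tuple(int(v) for v in x) for x in(u[0],u[-1])],(0,0,255),1)
    cv2.imwrite(name.replace('.png','_o.png'),o)
E
python3 -c "
import kfit;kfit.run('pics/w7.png')"
```

```text
21.2833 [0.5988 0.0309 0.1735] xyaw 171.04 0.1756105730215092
[[759.5, 2.0, -2.0, 2.0], [752.8, 0.0, -2.0, 2.0], [739.1, -2.0, -4.0, 4.0], [732.3, 6.0, 0.0, -6.0], [728.9, 2.0, -2.0, 4.0]] at 0: 544.9
```

The fit shows the key is still nearly upright: it slid instead of pivoting. I'll use the shaft tip inside the bore as the stop and pivot the key there.

Emit:
send_rows([
  [[0, 0, 10], 0, 0],
  [[0, 0, 8], -2, 0],
  [[2, 10, 0], -2, 0],
  [[2, 10, 0], -2, 0],
  [[2, 10, 0], -2, 0],
  [[2, 9, 0], 0, 0],
  [[0, 0, 0], 0, 0],
  [[0, 0, 0], 0, 0],
  [[0, 0, 0], 0, 0],
  [[0, 0, 0], 0, 0],
])

```text
clock: 22.17
tool_pos: [0.6081, 0.0695, 0.1937]
tool_rot: [-0.463, -3.107, 0.001]
wrist_force: [-1.0, -0.2, -2.9]
gripper_width: 0.176
finger_force: 40.4
```

```bash
sed -i 's/range(-4,45,2) for ox in range(-8,9,2) for oz in range(-8,9,2)/np.arange(T0-8,T0+9,1) for ox in np.arange(-6,6.1,1) for oz in np.arange(-6,6.1,1)/; s/def run(name,show=None)/def run(name,T0=0)/' kfit.py; python3 -c "
import kfit;kfit.run('pics/w8.png')"
```

```text
22.1667 [0.6081 0.0695 0.1937] xyaw 163.05 0.17583550362051054
[[810.8, 2.0, -2.0, 3.0], [803.3, 1.0, -2.0, 3.0], [789.9, 1.0, -2.0, 2.0], [785.2, 3.0, -2.0, 3.0], [780.9, 1.0, -3.0, 4.0]] at 0: 650.3
```

View pics/w8_o.png

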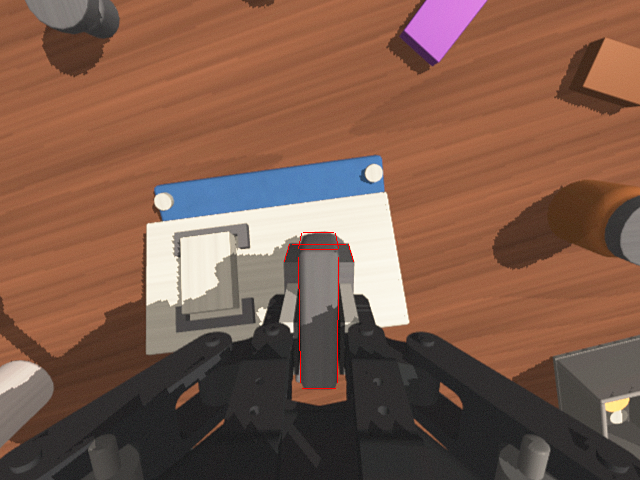

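The overlay shows the upright key held in the fingers, with the fitted outline matching it at about (320,315). The mouth is about 4 mm uphill of the TCP and 44 mm below it.

Emit:
send_rows([
  [[-3, 1, 0], 0, 0],
  [[0, 0, -6], 0, 0],
  [[0, 0, -7], 0, 0],
  [[0, 0, -4], 0, 0],
  [[0, 0, -2], 0, 0],
  [[0, 0, -2], 0, 0],
  [[0, 0, -2], 0, 0],
  [[0, 0, 0], 0, 0],
  [[0, 0, 0], 0, 0],
  [[0, 0, 0], 0, 0],
], squeeze=30)

```text
clock: 23.05
tool_pos: [0.6054, 0.0709, 0.171]
tool_rot: [0.463, 3.107, 0.0]
wrist_force: [0.7, 0.2, -2.4]
gripper_width: 0.178
finger_force: 40.4
```

Emit:
send_rows([
  [[0, 0, -1], 0, 0],
  [[0, 0, -1], 0, 0],
  [[-2, 0.3, 0], 0, 0],
  [[-2, 0.3, 0], 0, 0],
  [[-2, 0.3, -0.5], 0, 0],
  [[-2, 0.3, -0.5], 0, 0],
  [[-2, 0.4, -0.5], 0, 0],
  [[0, 0, 0], 0, 0],
  [[0, 0, 0], 0, 0],
  [[0, 0, 0], 0, 0],
], squeeze=20)

```text
clock: 23.88
tool_pos: [0.598, 0.0722, 0.1696]
tool_rot: [0.462, 3.1, 0.001]
wrist_force: [5.1, -0.9, 0.1]
gripper_width: 0.18
finger_force: 40.9
```

Emit:
send_rows([
  [[-2, 0.3, -0.5], 0, 0],
  [[-2, 0.3, -0.5], 0, 0],
  [[-2, 0.3, -0.5], 0, 0],
  [[-2, 0.3, -0.7], 0, 0],
  [[-2, 0.3, -0.7], 0, 0],
  [[-2, 0.3, -0.8], 0, 0],
  [[0, 0, 0], 0, 0],
  [[0, 0, 0], 0, 0],
  [[0, 0, 0], 0, 0],
  [[0, 0, 0], 0, 0],
], squeeze=20)

```text
clock: 24.72
tool_pos: [0.5865, 0.0747, 0.1664]
tool_rot: [0.462, 3.099, 0.003]
wrist_force: [5.1, 0.1, 3.4]
gripper_width: 0.177
finger_force: 41.1
```

```bash
python3 -c "
import kfit;kfit.run('pics/w9.png',12)"
```

```text
24.7167 [0.5865 0.0747 0.1664] xyaw 163.04 0.17690439730868776
[[982.8, 14.0, -6.0, 4.0], [977.5, 13.0, -6.0, 3.0], [976.1, 14.0, -6.0, 3.0], [970.4, 13.0, -6.0, 4.0], [959.6, 12.0, -6.0, 3.0]] at 0: 288.2
```

Emit:
send_rows([
  [[-2, 0.3, -1], 0, 0],
  [[-2, 0.3, -1], 0, 0],
  [[-2, 0.3, -1.2], 0, 0],
  [[-2, 0.3, -1.3], 0, 0],
  [[-2, 0.3, -1.4], 0, 0],
  [[-2, 0.3, -1.5], 0, 0],
  [[-1.5, 0.3, -1], 0, 0],
  [[0, 0, 0], 0, 0],
  [[0, 0, 0], 0, 0],
  [[0, 0, 0], 0, 0],
], squeeze=20)

```text
clock: 25.6
tool_pos: [0.5732, 0.0772, 0.1584]
tool_rot: [0.462, 3.099, 0.005]
wrist_force: [5.6, 1.7, 5.1]
gripper_width: 0.175
finger_force: 42.0
```

```bash
sed -i 's/for ox in np.arange(-6,6.1,1)/for ox in np.arange(-12,3,1)/' kfit.py; python3 -c "
import kfit;kfit.run('pics/w10.png',27)"
```

```text
25.6 [0.5732 0.0772 0.1584] xyaw 163.05 0.1754819663696147
[[815.2, 23.0, -10.0, 6.0], [791.3, 23.0, -9.0, 5.0], [790.4, 22.0, -10.0, 6.0], [780.5, 24.0, -9.0, 6.0], [775.3, 21.0, -10.0, 6.0]] at 0: 212.5
```

```bash
cat > jfit.py <<'E'
from h import *
from bench import telemetry, optics
from scipy.optimize import differential_evolution as DE
import sys
s=telemetry.sense(); wrist(sys.argv[1]); d['scene']=optics.read_camera('scene')
H=[0.6270,0.0216,-0.1578]
def grad(im):
    g=cv2.GaussianBlur(cv2.cvtColor(im,cv2.COLOR_RGB2GRAY),(0,0),1).astype(np.float32); return cv2.Sobel(g,cv2.CV_32F,1,0),cv2.Sobel(g,cv2.CV_32F,0,1)
G={c:grad(d[c]['img']) for c in('wrist','scene')}
def box(sx,sy,z0,z1): return {(i,j,k):np.array([i*sx,j*sy,(z0,z1)[k]],float) for i in(-1,1) for j in(-1,1) for k in(0,1)}
w=box(32,8,33,62); o=box(17,17,0,33)
EW=[(w[-1,-1,1],w[-1,1,1]),(w[1,-1,1],w[1,1,1]),(w[-1,-1,0],w[-1,1,0]),(w[-1,-1,0],w[-1,-1,1]),(w[-1,1,0],w[-1,1,1]),(o[-1,-1,0],o[-1,1,0]),(o[-1,-1,1],o[-1,-1,0]),(o[-1,1,1],o[-1,1,0]),(w[-1,-1,1],w[1,-1,1]),(w[-1,1,1],w[1,1,1])]
ES=[(w[1,-1,1],w[1,1,1]),(w[1,-1,0],w[1,-1,1]),(w[1,1,0],w[1,1,1]),(w[1,-1,0],w[1,1,0]),(o[1,-1,0],o[1,1,0]),(o[1,-1,0],o[1,-1,1]),(o[1,1,0],o[1,1,1]),(o[1,-1,1],o[1,1,1])]
# pose: mouth position in rest frame (mm), then rotation in rest frame rx,ry,rz (deg): ry<0 leans.. ry=+30 means upright
def pose(q,L): return rest(H,Ro.from_euler('ZYX',[q[5],q[4],q[3]],degrees=True).apply(L)+q[:3])
def sc(c,E,q):
    t=0; gx,gy=G[c]
    for a,b in E:
        u=proj(c,pose(q,a+(b-a)*np.linspace(.05,.95,25)[:,None])).astype(np.float32); n=u[-1]-u[0]; n=np.array([-n[1],n[0]])/(np.linalg.norm(n)+1e-6)
        t+=np.minimum(np.abs(cv2.remap(gx,u[:,:1],u[:,1:],1)*n[0]+cv2.remap(gy,u[:,:1],u[:,1:],1)*n[1]),100).mean()
    return t/len(E)
wt=float(sys.argv[2]); B=eval(sys.argv[3])
for k in range(2):
    r=DE(lambda q:-sc('wrist',EW,q)-wt*sc('scene',ES,q),B,seed=k,popsize=12,maxiter=120,tol=1e-6,polish=False)
    print(r.x.round(1).tolist(),round(sc('wrist',EW,r.x),1),round(sc('scene',ES,r.x),1))
E
for wt in 0 1; do python3 jfit.py pics/w11$wt.png $wt "[(-15,12),(38,52),(30,62),(-4,8),(-3,22),(-16,0)]"; done
```

```text
25.65 [0.5732 0.0772 0.1584] xyaw 163.04 0.17780456897978522
[-10.7, 43.8, 44.8, -2.2, 7.8, -7.2] 79.9 25.4
[-10.7, 43.7, 44.8, -2.3, 7.8, -7.3] 79.9 25.4
25.75 [0.5732 0.0772 0.1584] xyaw 163.05 0.18032009459302858
[-9.1, 44.2, 56.6, -1.9, 8.0, -7.0] 68.3 39.9
[-10.1, 42.8, 56.7, -3.6, 9.1, -7.1] 70.8 39.1
```

Emit:
send_rows([
  [[-2, 0.3, 3.5], 0, 0],
  [[-2, 0.3, 3.5], 0, 0],
  [[-1, 0.2, 1.7], 0, 0],
  [[3, 0, 1.7], 0, 0],
  [[3, 0, 1.7], 0, 0],
  [[3, 0, 1.6], 0, 0],
  [[0, 0, 0], 0, 0],
  [[0, 0, 0], 0, 0],
  [[0, 0, 0], 0, 0],
  [[0, 0, 0], 0, 0],
], squeeze=40)

```text
clock: 26.68
tool_pos: [0.5735, 0.0772, 0.1686]
tool_rot: [-0.463, -3.107, 0.0]
wrist_force: [-0.3, 1.3, -2.8]
gripper_width: 0.172
finger_force: 41.1
```

```bash

for wt in 0 0.5; do python3 jfit.py pics/w12$wt.png $wt "[(-15,15),(38,52),(45,80),(-4,8),(-3,22),(-16,0)]"; done
```

```text
26.6833 [0.5735 0.0772 0.1686] xyaw 163.03 0.1723960429716485
[-6.0, 44.2, 54.2, -2.1, 8.3, -7.1] 81.8 24.6
[-5.4, 43.5, 55.0, -1.5, 7.1, -11.1] 76.8 25.4
26.7833 [0.5735 0.0772 0.1687] xyaw 163.04 0.18197956422317804
[-6.0, 44.1, 54.5, -2.1, 8.4, -7.5] 81.6 25.7
[-5.2, 43.3, 58.5, -3.1, 6.2, -7.3] 76.5 32.2
```

Emit:
send_rows([
  [[3, 0, 1.6], 0, 0],
  [[2.7, 0, 1.6], 0, 0],
  [[0, 0, 0], 0, 0],
  [[0, 0, 0], 0, 0],
  [[1, -0.2, -1.7], 0, 0],
  [[1, -0.2, -1.7], 0, 0],
  [[1, -0.1, -1.7], 0, 0],
  [[0, 0, 0], 0, 0],
  [[0, 0, 0], 0, 0],
  [[0, 0, 0], 0, 0],
], squeeze=40)

```text
clock: 27.72
tool_pos: [0.5823, 0.0767, 0.1668]
tool_rot: [-0.463, -3.107, 0.0]
wrist_force: [-0.5, -0.8, -2.7]
gripper_width: 0.177
finger_force: 41.1
```

Emit:
send_rows([
  [[1, 0, -1.7], 0, 0],
  [[1, 0, -1.7], 0, 0],
  [[1, 0, -1.7], 0, 0],
  [[0, 0, 0], 0, 0],
  [[0, 0, 0], 0, 0],
  [[0, 0, 0], 0, 0],
  [[0, 0, 0], 0, 0],
  [[0, 0, 0], 0, 0],
  [[0, 0, 0], 0, 0],
  [[0, 0, 0], 0, 0],
], squeeze=30)

```text
clock: 28.55
tool_pos: [0.5846, 0.0768, 0.1645]
tool_rot: [-0.463, -3.106, 0.0]
wrist_force: [-8.7, -0.2, 12.3]
gripper_width: 0.177
finger_force: 43.0
```

Emit:
send_rows([
  [[-0.7, 0, 1.3], 0, 0],
  [[-0.9, 0.1, -0.5], 0, 0],
  [[-0.9, 0.2, -0.5], 0, 0],
  [[-0.9, 0.1, -0.5], 0, 0],
  [[-0.9, 0.2, -0.5], 0, 0],
  [[0, 0, 0], 0, 0],
  [[0, 0, 0], 0, 0],
  [[0, 0, 0], 0, 0],
  [[0, 0, 0], 0, 0],
  [[0, 0, 0], 0, 0],
], squeeze=30)

```text
clock: 29.38
tool_pos: [0.5829, 0.0775, 0.1636]
tool_rot: [0.463, 3.103, 0.002]
wrist_force: [-2.2, -0.4, 6.8]
gripper_width: 0.178
finger_force: 42.3
```

```bash

for wt in 0 1; do python3 jfit.py pics/w13$wt.png $wt "[(-15,15),(38,52),(25,65),(-8,8),(-5,22),(-16,0)]"; done
python3 - <<'E'
from h import *
c=-np.asarray(d['wrist']['R']).T@d['wrist']['t']; print(c)
E
```

```text
29.3833 [0.5829 0.0775 0.1636] xyaw 163.04 0.17766267755573945
[-0.4, 46.1, 45.2, -1.9, 8.1, -7.9] 77.4 25.7
[-0.2, 45.0, 45.9, -1.7, 7.6, -11.8] 77.4 24.9
29.4833 [0.5829 0.0775 0.1636] xyaw 163.04 0.17831260366605806
[10.2, 50.8, 25.0, 4.2, 19.6, -3.5] 46.2 59.8
[6.5, 50.0, 26.6, 3.1, 22.0, -4.2] 47.2 58.8
[0.512661   0.09874964 0.30587063]
```

Emit:
send_rows([
  [[-0.9, 0.1, -0.5], 0, 0],
  [[-0.9, 0.2, -0.5], 0, 0],
  [[-0.9, 0.1, -0.5], 0, 0],
  [[-0.9, 0.1, -0.5], 0, 0],
  [[0, 0, 0], 0, 0],
  [[0, 0, 0], 0, 0],
  [[0, 0, 0], 0, 0],
  [[0, 0, 0], 0, 0],
  [[0, 0, 0], 0, 0],
  [[0, 0, 0], 0, 0],
], squeeze=30)

```text
clock: 30.42
tool_pos: [0.5775, 0.0778, 0.1591]
tool_rot: [-0.463, -3.107, 0.0]
wrist_force: [-0.1, -0.0, -1.8]
gripper_width: 0.176
finger_force: 41.1
```

Emit:
send_rows([
  [[0.5, 0, -0.9], 0, 0],
  [[0.5, 0, -0.9], 0, 0],
  [[0.5, 0, -0.9], 0, 0],
  [[0.5, -0.1, -0.9], 0, 0],
  [[0.5, -0.1, -0.9], 0, 0],
  [[0.5, -0.1, -0.9], 0, 0],
  [[0, 0, 0], 0, 0],
  [[0, 0, 0], 0, 0],
  [[0, 0, 0], 0, 0],
  [[0, 0, 0], 0, 0],
], squeeze=25)

```text
clock: 31.25
tool_pos: [0.5808, 0.0776, 0.1539]
tool_rot: [0.463, 3.107, 0.0]
wrist_force: [1.7, 1.0, -2.3]
gripper_width: 0.176
finger_force: 41.0
```

Emit:
send_rows([
  [[0.5, -0.1, -0.9], 0, 0],
  [[0.5, -0.1, -0.9], 0, 0],
  [[0.5, -0.1, -0.9], 0, 0],
  [[0.5, -0.1, -0.9], 0, 0],
  [[0.5, -0.1, -0.9], 0, 0],
  [[0.5, -0.1, -0.9], 0, 0],
  [[0.5, -0.1, -0.9], 0, 0],
  [[0.5, -0.1, -0.9], 0, 0],
  [[0, 0, 0], 0, 0],
  [[0, 0, 0], 0, 0],
], squeeze=20)

```text
clock: 32.08
tool_pos: [0.5848, 0.0768, 0.1466]
tool_rot: [0.463, 3.107, 0.0]
wrist_force: [1.9, 3.5, -0.8]
gripper_width: 0.177
finger_force: 41.3
```

Emit:
send_rows([
  [[0.5, -0.1, -0.9], 0, 0],
  [[0.5, -0.1, -0.9], 0, 0],
  [[0.5, -0.1, -0.9], 0, 0],
  [[0.5, -0.1, -0.9], 0, 0],
  [[0.5, -0.1, -0.9], 0, 0],
  [[0.5, -0.1, -0.9], 0, 0],
  [[0.5, -0.1, -0.9], 0, 0],
  [[0.5, -0.1, -0.9], 0, 0],
  [[0.5, -0.1, -0.9], 0, 0],
  [[0.5, -0.1, -0.9], 0, 0],
], squeeze=20)

```text
clock: 32.92
tool_pos: [0.5882, 0.0762, 0.1402]
tool_rot: [-0.463, -3.104, -0.0]
wrist_force: [-12.8, 4.2, 22.7]
gripper_width: 0.178
finger_force: 44.7
```

```bash

python3 jfit.py pics/w14.png 0 "[(-15,15),(38,52),(15,45),(-8,8),(-10,22),(-20,4)]"
```

```text
32.9167 [0.5882 0.0762 0.1402] xyaw 163.04 0.17841191779135182
[-8.2, 42.0, 22.8, -5.7, 8.6, -7.5] 82.1 26.2
[-7.6, 45.5, 22.4, -2.2, 8.4, -7.8] 81.6 29.6
```

Emit:
send_rows([
  [[0, 0, 0], 0, 0.3],
  [[0, 0, 0], 0, 0.4],
  [[0, 0, 0], 0, 0.4],
  [[-5, 1, 9], 0, 0.4],
  [[-15, 2, 26], 0, 0.4],
  [[-5, 1, 9], 0, 0.4],
  [[0, 0, 0], 0, 0],
  [[0, 0, 0], 0, 0],
  [[0, 0, 0], 0, 0],
  [[0, 0, 0], 0, 0],
])

```text
clock: 33.85
tool_pos: [0.5641, 0.0795, 0.1804]
tool_rot: [-0.463, -3.106, 0.001]
wrist_force: [0.1, 0.6, -0.3]
gripper_width: -0.001
finger_force: 0.0
```

```bash

python3 jfit.py pics/w15.png 0 "[(-15,15),(38,52),(15,45),(-8,8),(-10,22),(-25,4)]"
```

```text
33.85 [0.5641 0.0795 0.1804] xyaw 163.03 -0.0009173713993866871
[-5.9, 41.0, 26.1, -3.8, 4.1, -8.2] 69.5 28.5
[3.9, 44.8, 26.0, -1.0, 5.4, -5.4] 67.9 26.7
```

Emit:
send_rows([
  [[3, -2.5, -5.2], 0, 0],
  [[3, -0.5, -5.2], 0, 0],
  [[3, -0.5, -5.2], 0, 0],
  [[1.5, -0.2, -2.6], 0, 0],
  [[1, -0.2, -1.7], 0, 0],
  [[0.5, 0, -0.9], 0, 0],
  [[0.5, 0, -0.9], 0, 0],
  [[0.5, 0, -0.9], 0, 0],
  [[0.5, -0.1, -0.9], 0, 0],
  [[0, 0, 0], 0, 0],
])

```text
clock: 34.78
tool_pos: [0.5775, 0.0758, 0.1594]
tool_rot: [-0.463, -3.106, 0.0]
wrist_force: [-5.4, 0.3, 6.5]
gripper_width: 0.001
finger_force: 4.0
```

```bash
python3 - <<'E'
from h import *
H=[0.6270,0.0216,-0.1578]; c=np.array([577.5,75.8,159.4]); 
for al,gap in((8,12),(8,4),(18,0),(28,0),(38,0),(48,0),(58,0),(68,0),(78,0),(86,0),(92,0),(98,0)):
    a=np.radians(al); w=np.array([np.cos(a),-np.sin(a),0]); n=np.array([np.sin(a),np.cos(a),0]); nh=np.hypot(np.cos(a),np.sin(a)*.866)
    L=23*w+(8+14.5*nh+gap)*n+[0,45,74]; P=rest(H,L)*1000
    yaw=np.degrees(np.arctan2(np.cos(a),np.sin(a)*.866))-9.04+90
    print(al,gap,P.round(1),"d",(P-c).round(1),"yaw",yaw.round(1)); c=P
E
```

```text
8 12 [626.   98.6 157.9] d [48.5 22.8 -1.5] yaw 164.0
8 4 [623.8  91.  157.3] d [-2.2 -7.7 -0.6] yaw 164.0
18 0 [624.4  81.9 158.5] d [ 0.6 -9.1  1.2] yaw 155.2
28 0 [625.1  76.3 159.4] d [ 0.8 -5.6  1. ] yaw 146.2
38 0 [625.   70.5 159.9] d [-0.2 -5.7  0.4] yaw 136.9
48 0 [623.9  64.9 159.8] d [-1.1 -5.6 -0.1] yaw 127.1
58 0 [622.   59.6 159.1] d [-1.9 -5.3 -0.6] yaw 116.8
68 0 [619.3  54.7 158.1] d [-2.7 -4.8 -1.1] yaw 106.0
78 0 [616.   50.5 156.6] d [-3.3 -4.2 -1.5] yaw 94.8
86 0 [613.1  47.6 155.1] d [-3.  -2.9 -1.4] yaw 85.6
92 0 [610.7  45.8 154. ] d [-2.4 -1.8 -1.2] yaw 78.7
98 0 [608.2  44.2 152.7] d [-2.5 -1.6 -1.3] yaw 71.7
```

Emit:
send_rows([
  [[0.5, 0, -1], 0, 0],
  [[0.5, 0, -1], 0, 0],
  [[0, 0, 0], 0, 0],
  [[-3, 0, 12], 0, 0],
  [[0, 0, 15], 0, 0],
  [[24, 11, 0], 0, 0],
  [[26, 12, 0], 1, 0],
  [[0, 0, 0], 0, 0],
  [[0, 0, -10], 0, 0],
  [[0, 0, 0], 0, 0],
])

```text
clock: 35.62
tool_pos: [0.6245, 0.0985, 0.1708]
tool_rot: [-0.435, -3.108, 0.002]
wrist_force: [-1.2, 0.4, -1.7]
gripper_width: 0.002
finger_force: 0.0
```

Emit:
send_rows([
  [[1.5, 0, -7], 0, 0],
  [[0, 0, -6], 0, 0],
  [[-1, -4, 0], 0, 0],
  [[-1, -4, 0], 0, 0],
  [[0.3, -4.5, 0.6], -4.5, 0],
  [[0.3, -4.5, 0.6], -4.5, 0],
  [[0.4, -2.8, 0.5], -4.5, 0],
  [[0.4, -2.8, 0.5], -4.5, 0],
  [[0, 0, 0], 0, 0],
  [[0, 0, 0], 0, 0],
])

```text
clock: 36.45
tool_pos: [0.627, 0.0757, 0.1627]
tool_rot: [0.915, 3.005, 0.0]
wrist_force: [-0.7, 0.0, -0.2]
gripper_width: 0.002
finger_force: 0.2
```

Emit:
send_rows([
  [[-0.1, -2.9, -0.5], -4.6, 0],
  [[-0.1, -2.9, -0.5], -4.7, 0],
  [[-0.6, -2.8, -0.6], -4.9, 0],
  [[-0.6, -2.8, -0.6], -4.9, 0],
  [[-1, -2.7, -0.6], -5.1, 0],
  [[-1, -2.7, -0.6], -5.2, 0],
  [[0, 0, 0], 0, 0],
  [[0, 0, 0], 0, 0],
  [[0, 0, 0], 0, 0],
  [[0, 0, 0], 0, 0],
])

```text
clock: 37.28
tool_pos: [0.6263, 0.0602, 0.1618]
tool_rot: [1.644, 2.671, 0.008]
wrist_force: [2.6, 2.6, 5.8]
gripper_width: -0.002
finger_force: 2.9
```

```bash
sed 's/^EW=.*/EW=[(w[-1,-1,1],w[-1,1,1]),(w[1,-1,1],w[1,1,1]),(w[-1,-1,1],w[1,-1,1]),(w[-1,1,1],w[1,1,1]),(o[-1,-1,0],o[-1,1,0])]/' jfit.py > jfit2.py
python3 jfit2.py pics/w16.png 0 "[(-4,4),(41,49),(24,33),(-5,5),(-5,7),(-80,-5)]"; python3 jfit2.py pics/w17.png 1 "[(-3,3),(42,48),(28,32),(-4,4),(-4,4),(-80,-5)]"
```

```text
37.2833 [0.6263 0.0602 0.1618] xyaw 116.76 -0.0016880161735862887
[0.0, 45.0, 27.7, 5.0, -2.7, -26.7] 54.1 50.0
[-2.2, 41.2, 27.2, 1.6, -2.5, -25.3] 54.6 43.3
37.3833 [0.6263 0.0602 0.1618] xyaw 116.76 -0.0020933253854880972
[-3.0, 45.8, 29.1, 4.0, 1.7, -27.9] 53.2 55.3
[-3.0, 45.8, 29.1, 4.0, 1.7, -27.9] 53.1 55.3
```

```bash
cat > tab.py <<'E'
from h import *
import sys
H=[0.6270,0.0216,-0.1578]; c=np.array(eval(sys.argv[1])); t,rho,z=map(float,sys.argv[2:5])
for al,gap in eval(sys.argv[5]):
    a=np.radians(al); w=np.array([np.cos(a),-np.sin(a),0]); n=np.array([np.sin(a),np.cos(a),0]); nh=np.hypot(np.cos(a),np.sin(a)*.866)
    P=rest(H,rho*w+(8+t*nh+gap)*n+[0,45,z])*1000
    yaw=np.degrees(np.arctan2(np.cos(a),np.sin(a)*.866))-9.04+90
    print(al,gap,P.round(1),"d",(P-c).round(1),"yaw",yaw.round(1)); c=P
E
python3 tab.py "[626.3,60.2,161.8]" 7.5 21 72 "[(20,10),(30,3),(40,0),(50,0),(60,0),(70,0),(80,0),(88,0),(96,0),(102,0)]"
```

```text
20 10 [625.4  84.3 156.6] d [-0.9 24.1 -5.2] yaw 153.5
30 3 [622.7  73.2 156. ] d [ -2.7 -11.1  -0.5] yaw 144.4
40 0 [620.3  66.3 155.3] d [-2.4 -6.9 -0.8] yaw 135.0
50 0 [618.8  61.9 154.8] d [-1.5 -4.4 -0.4] yaw 125.1
60 0 [616.7  57.9 154. ] d [-2.1 -4.  -0.8] yaw 114.7
70 0 [614.1  54.3 152.8] d [-2.6 -3.6 -1.2] yaw 103.8
80 0 [611.   51.3 151.3] d [-3.1 -3.  -1.5] yaw 92.5
88 0 [608.3  49.4 150. ] d [-2.7 -1.9 -1.4] yaw 83.3
96 0 [605.5  47.9 148.5] d [-2.9 -1.5 -1.5] yaw 74.0
102 0 [603.2  47.1 147.3] d [-2.2 -0.8 -1.2] yaw 67.2
```

Emit:
send_rows([
  [[2, 10, 1], 7, 0],
  [[0, 10, -3], 7, 0],
  [[-2, 4, -3], 7, 0],
  [[0, 0, 0], 6, 0],
  [[-1.3, -5.5, -0.3], 0, 0],
  [[-1.3, -5.5, -0.3], 0, 0],
  [[-1.2, -3.5, -0.4], -4.5, 0],
  [[-1.2, -3.4, -0.4], -4.5, 0],
  [[0, 0, 0], 0, 0],
  [[0, 0, 0], 0, 0],
])

```text
clock: 38.32
tool_pos: [0.6193, 0.0656, 0.153]
tool_rot: [1.213, 2.896, 0.004]
wrist_force: [2.5, 3.6, -0.6]
gripper_width: 0.005
finger_force: 2.1
```

Emit:
send_rows([
  [[-0.8, -2.2, 0], -5, 0],
  [[-0.8, -2.2, 0], -5, 0],
  [[-1, -2, -0.2], -5.2, 0],
  [[-1, -2, -0.3], -5.2, 0],
  [[-1.3, -1.8, -0.5], -5.4, 0],
  [[-1.3, -1.8, -0.5], -5.5, 0],
  [[0, 0, 0], 0, 0],
  [[0, 0, 0], 0, 0],
  [[0, 0, 0], 0, 0],
  [[0, 0, 0], 0, 0],
])

```text
clock: 39.15
tool_pos: [0.6145, 0.0527, 0.1523]
tool_rot: [1.946, 2.461, 0.004]
wrist_force: [4.8, 0.4, -0.6]
gripper_width: -0.003
finger_force: 2.1
```

```bash

python3 jfit2.py pics/w18.png 1 "[(-3,3),(42,48),(28,32),(-4,4),(-4,4),(-95,-5)]"
```

```text
39.15 [0.6145 0.0527 0.1523] xyaw 103.32 -0.0028125678973514607
[-1.4, 45.9, 32.0, 2.9, -1.5, -61.3] 61.2 69.6
[-1.4, 45.9, 32.0, 2.9, -1.5, -61.3] 61.2 69.6
```

Emit:
send_rows([
  [[-1.6, -1.5, -0.8], -5.6, 0],
  [[-1.6, -1.5, -0.8], -5.6, 0],
  [[-1.4, -1, -0.7], -4.6, 0],
  [[-1.4, -1, -0.7], -4.6, 0],
  [[-1.4, -0.8, -0.8], -4.6, 0],
  [[-1.4, -0.8, -0.8], -4.6, 0],
  [[0, 0, 0], 0, 0],
  [[0, 0, 0], 0, 0],
  [[0, 0, 0], 0, 0],
  [[0, 0, 0], 0, 0],
])

```text
clock: 40.08
tool_pos: [0.606, 0.0446, 0.1479]
tool_rot: [2.509, 1.881, 0.004]
wrist_force: [4.7, -3.4, -0.1]
gripper_width: -0.001
finger_force: 2.6
```

```bash

python3 jfit2.py pics/w19.png 1 "[(-3,3),(42,48),(28,32),(-4,4),(-4,4),(-110,-50)]"
```

```text
40.0833 [0.606  0.0446 0.1479] xyaw 73.73 -0.0010385593346220903
[-2.7, 48.0, 28.3, 4.0, -4.0, -81.8] 37.6 59.5
[-2.7, 48.0, 28.4, 4.0, -4.0, -81.8] 37.6 59.5
```

Emit:
send_rows([
  [[-1.3, 0.2, -0.8], 0, 0],
  [[-1.3, 0.2, -0.8], 0, 0],
  [[-1.3, 0.2, -0.8], 0, 0],
  [[-1.3, 0.2, -0.8], 0, 0],
  [[-0.9, 0.1, -0.5], 0, 0],
  [[0, 0, 0], 0, 0],
  [[0, 0, 0], 0, 0],
  [[0, 0, 0], 0, 0],
  [[0, 0, 0], 0, 0],
  [[0, 0, 0], 0, 0],
])

```text
clock: 41.02
tool_pos: [0.6002, 0.045, 0.1447]
tool_rot: [2.508, 1.881, 0.005]
wrist_force: [4.7, -5.4, 2.9]
gripper_width: -0.002
finger_force: 3.3
```

Emit:
send_rows([
  [[-1.3, 0.2, -0.8], 0, 0],
  [[-1.3, 0.2, -0.8], 0, 0],
  [[-1.3, 0.2, -0.8], 0, 0],
  [[-0.9, 0.1, -0.5], 0, 0],
  [[0, 0, 0], 0, 0],
  [[0, 0, 0], 0, 0],
  [[0, 0, 0], 0, 0],
  [[0, 0, 0], 0, 0],
  [[0, 0, 0], 0, 0],
  [[0, 0, 0], 0, 0],
])

```text
clock: 41.85
tool_pos: [0.5982, 0.0452, 0.1438]
tool_rot: [2.504, 1.878, 0.012]
wrist_force: [8.0, -7.3, 4.5]
gripper_width: 0.0
finger_force: 5.8
```

```bash

python3 jfit2.py pics/w20.png 1 "[(-3,3),(42,48),(28,32),(-4,4),(-4,4),(-120,-60)]"
```

```text
41.85 [0.5982 0.0452 0.1438] xyaw 73.74 2.1860004132545256e-05
[-3.0, 47.1, 28.2, 4.0, -4.0, -99.0] 31.5 55.3
[-3.0, 47.1, 28.2, 4.0, -4.0, -99.0] 31.5 55.3
```

Emit:
send_rows([
  [[-1.3, 0.2, -0.8], 0, 0],
  [[-1.3, 0.2, -0.8], 0, 0],
  [[-1.3, 0.2, -0.8], 0, 0],
  [[-1.3, 0.2, -0.8], 0, 0],
  [[0, 0, 0], 0, 0],
  [[0, 0, 0], 0, 0],
  [[0, 0, 0], 0, 0],
  [[0, 0, 0], 0, 0],
  [[0, 0, 0], 0, 0],
  [[0, 0, 0], 0, 0],
])

```text
clock: 42.78
tool_pos: [0.597, 0.0455, 0.1434]
tool_rot: [2.499, 1.875, 0.022]
wrist_force: [13.7, -8.1, 9.1]
gripper_width: -0.002
finger_force: 9.1
```

Emit:
send_rows([
  [[3, -0.5, 2], 0, 0],
  [[5, -1, 3], 0, 0],
  [[5, -1, 10], 0, 0],
  [[0, 0, 25], 0, 0],
  [[0, 0, 30], 0, 0],
  [[-15, 5, 15], 7, 0],
  [[-20, 5, 0], 7, 0],
  [[-20, 5, 0], 7, 0],
  [[0, 0, 0], 7, 0],
  [[0, 0, 0], 7, 0],
])

```text
clock: 43.62
tool_pos: [0.5435, 0.0617, 0.2218]
tool_rot: [-1.821, -2.558, 0.002]
wrist_force: [-0.7, 0.0, 0.5]
gripper_width: 0.001
finger_force: 0.0
```

```bash

python3 jfit2.py pics/w21.png 1 "[(-3,3),(42,48),(26,42),(-5,5),(-5,5),(-120,-60)]"
cat > arm.py <<'E'
from h import *
from bench import optics
H=[0.6270,0.0216,-0.1578]
d['scene']=optics.read_camera('scene')
for c in('wrist','scene'):
    g=cv2.GaussianBlur(cv2.cvtColor(d[c]['img'],cv2.COLOR_RGB2GRAY),(0,0),1).astype(np.float32); gx=cv2.Sobel(g,5,1,0);gy=cv2.Sobel(g,5,0,1)
    o=[]
    for al in np.arange(60,100,1.):
        a=np.radians(al); w=np.array([np.cos(a),-np.sin(a),0]); n=np.array([np.sin(a),np.cos(a),0]); t=0
        for p,q in((36*w+9*n,87*w+9*n),(36*w-9*n,87*w-9*n),(87*w-9*n,87*w+9*n)):
            u=proj(c,rest(H,p+(q-p)*np.linspace(.05,.95,30)[:,None]+[0,45,29.5])).astype(np.float32);m=u[-1]-u[0];m=np.array([-m[1],m[0]])/np.linalg.norm(m)
            t+=np.abs(cv2.remap(gx,u[:,:1],u[:,1:],1)*m[0]+cv2.remap(gy,u[:,:1],u[:,1:],1)*m[1]).mean()
        o.append((round(float(t)),al))
    print(c,sorted(o,reverse=True)[:5])
E
python3 arm.py
```

```text
43.6167 [0.5435 0.0617 0.2218] xyaw 109.11 0.0013743833644970264
[-1.0, 47.2, 26.3, 5.0, 4.0, -96.1] 78.5 22.6
[-1.1, 43.9, 27.5, 5.0, -0.4, -95.6] 77.4 22.5
wrist [(329, np.float64(90.0)), (269, np.float64(91.0)), (170, np.float64(89.0)), (130, np.float64(68.0)), (116, np.float64(92.0))]
scene [(343, np.float64(79.0)), (342, np.float64(78.0)), (339, np.float64(77.0)), (338, np.float64(80.0)), (331, np.float64(76.0))]
```

Emit:
send_rows([
  [[12, 8, -10], 0, 0],
  [[12, 8, -20], 0, 0],
  [[0, 0, -13], 0, 0],
  [[0, 0, 0], 0, 0],
  [[2.5, -0.4, -4.3], 0, 0],
  [[2.5, -0.4, -4.3], 0, 0],
  [[2.5, -0.4, -4.3], 0, 0],
  [[1.5, -0.3, -2.6], 0, 0],
  [[0, 0, 0], 0, 0],
  [[0, 0, 0], 0, 0],
])

```text
clock: 44.6
tool_pos: [0.5786, 0.076, 0.1634]
tool_rot: [1.831, 2.553, 0.0]
wrist_force: [-0.3, -0.3, 0.1]
gripper_width: 0.001
finger_force: 0.0
```

Emit:
send_rows([
  [[0, 0, -1], 0, 0],
  [[0.5, -0.1, -0.9], 0, 0],
  [[0.5, -0.1, -0.9], 0, 0],
  [[0.5, -0.1, -0.9], 0, 0],
  [[0.5, -0.1, -0.9], 0, 0],
  [[0.5, -0.1, -0.9], 0, 0],
  [[0.5, -0.1, -0.9], 0, 0],
  [[0, 0, 0], 0, 0],
  [[0, 0, 0], 0, 0],
  [[0, 0, 0], 0, 0],
])

```text
clock: 45.43
tool_pos: [0.5843, 0.076, 0.1625]
tool_rot: [1.827, 2.549, 0.008]
wrist_force: [-5.9, -0.7, 20.5]
gripper_width: -0.001
finger_force: 9.9
```

Emit:
send_rows([
  [[-2, 0, 4], 0, 0],
  [[-2, 0, 10], 0, 0],
  [[0, 0, 25], 0, 0],
  [[-10, 0, 25], 0, 0],
  [[-25, 0, 10], 0, 0],
  [[-25, 0, 0], 0, 0],
  [[0, 0, 0], 0, 0],
  [[0, 0, 0], 0, 0],
  [[0, 0, 0], 0, 0],
  [[0, 0, 0], 0, 0],
])

```text
clock: 46.27
tool_pos: [0.5179, 0.0756, 0.2304]
tool_rot: [-1.83, -2.553, 0.0]
wrist_force: [0.9, 0.3, 0.6]
gripper_width: -0.001
finger_force: 0.0
```

```bash

python3 jfit2.py pics/w22.png 0 "[(-3,3),(42,48),(24,42),(-6,6),(-6,6),(-120,-60)]"; python3 arm.py
```

```text
46.2667 [0.5179 0.0756 0.2304] xyaw 108.73 -0.0006152951483879289
[2.7, 45.7, 27.4, 5.8, 0.5, -96.1] 78.6 24.1
[-1.2, 46.1, 26.9, 2.1, 0.5, -96.0] 78.7 23.0
wrist [(221, np.float64(91.0)), (169, np.float64(92.0)), (129, np.float64(90.0)), (122, np.float64(99.0)), (107, np.float64(98.0))]
scene [(344, np.float64(78.0)), (343, np.float64(79.0)), (342, np.float64(77.0)), (338, np.float64(80.0)), (336, np.float64(76.0))]
```

The wrist image puts the arm at 90°, its stop. The key is on the shaft with its wing top at the seated height, and the gripper is clear, so I'm handing in.

```bash
python3 -c "
from bench import robot; print(robot.sign_off())"
```

```text
the job is handed in; nothing more can be done
None
```

I handed the job in at about 46 s: the block is seated in the nest, the key is fully home on the shaft, and the key turned the clamp arm to its stop over the block; a wrist-camera edge fit puts the arm at 90–91°, though the same fit on the scene camera peaked near 78° (I took that view to be occluded).

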